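Turn a blued jaw plate over with a lifter

TASK

One face of the steel jaw plate lying across the two rails of the rest is blued; turn the plate over with the orange-handled lifter so that it lies bare face up, flat and square across both rails. Take the lifter from its cradle, slide its blade in between the rails under one long edge of the plate, raise that edge and tip the plate over onto its other face, then lay the lifter back in its cradle the way you found it. The gripper must not touch the plate at any time, and leave everything else on the bench where it is.

Things in the scene. Friction and masses are not known exactly. Their poses are not given: they have to be found in the camera images.
- plate: steel jaw plate, 50 mm (its x) x 80 mm (its y) x 6 mm (its z), about 0.18 kg, two screw holes. Its +z face is dyed blue and is up at the start; the -z face is bare steel. Origin at its centre. It lies across both rails of the rest, its 80 mm side across them, within 0.1 rad of square, its centre 30 to 60 mm from the rest's middle towards the rest's -x end.
- rest: fixed part rest: aluminium base 200 (x) x 90 (y) x 8 mm, two straight rails along x, 200 mm long, 12 mm wide, centred at y = -28 and +28 mm: 44 mm free between them, open at both ends. Their grippy rubber tops stand 40 mm above the table. Origin at the centre of its underside, on the table; z up. There is room to turn the plate over towards +x.
- lifter: lifter (stiff scraper), 0.16 kg: orange handle 18 mm wide (y), 20 mm tall (z), x = -45 to +55 mm; heavy steel cap x = -70 to -45 mm; neck; flat steel blade 26 mm wide, 2 mm thick, x = 67 to 130 mm, its top 6 mm below the origin. Origin at the balance point, on the handle's middle line, half-way up: gripped here it carries level. x points to the blade's tip, z up. It starts level in the cradle.
- lifter_tip (a point): middle of the front edge of the lifter's blade, on its top face: 130 mm ahead of the lifter's origin and 6 mm below it; axes as the lifter's
- cradle: fixed dark steel cradle: base 130 (x) x 70 (y) x 6 mm, two notched posts 8 mm thick at x = -42 and +42 mm. Notch floors 34 mm above the table, 30 mm wide; cheeks lean outwards, tops 51 mm up. The lifter's handle lies in both notches along x, blade to +x, its origin 44 mm above the table and within 5 mm of the cradle's origin. Origin at the centre of its underside; z up.
- tray: bystander: fixed shallow blue tray, 140 x 210 x 22 mm, open on top; origin at the centre of its underside
- plate_b: bystander: another jaw plate, 80 x 50 x 6 mm, bare steel, lying in the blue tray; origin at its centre
- plate_c: bystander: another jaw plate, 80 x 50 x 6 mm, bare steel, lying in the blue tray; origin at its centre
- nut0: bystander: polished steel domed nut, 30 mm across, 20 mm tall; origin at the centre of its underside
- nut1: bystander: polished steel domed nut, 30 mm across, 20 mm tall; origin at the centre of its underside
- nut2: bystander: polished steel domed nut, 30 mm across, 20 mm tall; origin at the centre of its underside
- dye: bystander: small blue dye bottle with a black cap, 42 mm across, 75 mm tall; origin at the centre of its underside
- caliper: bystander: digital caliper lying flat, 235 mm long (x), 10 mm tall; origin on its underside, mid-length
- spanner: bystander: steel spanner lying flat, 160 mm long (x); origin on its underside
Not all that is in view belongs to the job. Of the things that look like the lifter, the largest one is meant.

How it is judged:
By the outcome, as a careful person would: the job done as asked, in the order asked, and still so for the second after the job is handed in, with the robot touching nothing.
It also fails if it takes over 54 s, if anything falls off the work surface, if the arm or the gripper's body presses on something with over 40 N, if the wrist force passes 120 N, or if a joint passes its speed limit or range.

ROBOT

A 6-joint arm with a two-finger parallel gripper is mounted at the origin on the work surface. World frame = base frame: x ahead of the robot, y to its left, z up, the work surface at z = 0. Lengths are in m, angles in rad, forces in N, time in s.
With the tool pointing down it reaches from about 0.35 to 0.85 m from the base axis. Payload 8.1 kg.
Tool frame: the origin (TCP) lies on the centre line of the jaws, within the pads' length; the fingertips stand 17 mm ahead of it and the grasp point (between the pads) lies 2 mm behind it; z points along the fingers, y is the line along which they close (so a half turn about z gives the same grasp; the last joint's range is limited). The gripper opens to 85 mm and grips with 20 to 120 N. Pads are 22 mm wide; open, the fingers measure 114 mm over their backs; the gripper's body (76 mm by 85 mm) begins 54 mm behind the grasp point. The pads swing forward as they close: fully open they stand 13 mm farther back than shut.
Start: joints at [-1.28, 0.13, 1.488, -0, 1.523, -0.085], TCP at [0.22, -0.558, 0.248] pointing down, gripper open.
Joint ranges: [-2.96, 2.96], [-0.89, 2.26], [0.02, 2.5], [-1.34, 4.48], [0, 2.73], [-2.66, 2.66]. Speed limits (rad/s): [2.39, 2.39, 2.79, 3.14, 3.14, 3.14].

INTERFACE

Orientations are given as a unit quaternion [x, y, z, w].
In Python, from rig import arm gives the robot as it stands. The module is installed in compiled form; this text tells all that it offers.
- The arm moves only by the tool move_arm, never from a script. Its argument "targets" is a list of rows, each an object of numbers: "dx", "dy", "dz": the shift along the tool's x, y, z in m; "rx", "ry", "rz": the turn, a rotation vector about the tool's x, y, z in rad; "gripper": the gripper command: -1 is fully open, 1 is shut, values between are in proportion. A call has 1 to 20 rows; each row shifts and turns the commanded pose from where the row before left it, along the tool's axes as they then stand; what a row does not reach is not made up. A row lasts 1/12 s, in which the tool goes at most 41.7 mm and 7.16 degrees, less where a joint would pass 70% of its speed; a pose out of reach is approached as far as the arm can. A call is refused whole if a number of a shift passes 0.0417 or a number of a turn 0.125, either way. A call with a gripper value outside its range is refused whole. The fingers move at their own pace and stop on an object; "newtons" is the grip in N (left out, the last holds). Time passes only in rows, so rows that do not move let the fingers close. It gives the time, the measured TCP pose, the force, the opening and the grip force at its end, in the units of the state.
- arm.read_state(): the state, without advancing time (a new reading comes with each control period).
- arm.read_camera(name): name is "scene" or "top"; returns a dict with "frame" (400x640x3 uint8, red, green, blue), "depth" (400x640 float32, m along the optical axis (not along the pixel's ray), 0 where there is no reading), "fovy" (degrees; the focal length in pixels is half the picture's height over the tangent of half this angle, whatever the lens; pixels are square), "cx", "cy" (the principal point, pixels), "dist" ([k1, k2, p1, p2, k3] as OpenCV has them; the pictures are not rectified), "R" (3x3) and "t" (3): a world point X has camera coordinates R X + t. Camera axes: x right, y down, z forward; pixel columns grow to the right and rows downward; lengths in m; the calibration is good to about 2 mm. A picture is of the moment at which its call begins.
- arm.finish_job(): hands the job in; it is judged then, once.
Trained networks look in a picture, given as the dict that the camera call returned (one of the last four; its "shot" number tells which), for a name from the list of things; names that differ only in an ending like _2 or _b are one class to them, and where a whole thing is asked for, a point or a joint stands for the part that bears it (a point fixed in the world has none). Each returns a list of dicts, best first, with "confidence" (0 to 1); they miss things now and then, are a little off and sometimes report something else, mostly with a low value. They report only what shows in the picture. A call takes as long as a camera call. They do not tell look-alikes from the thing itself.
- arm.recognise(name, picture): "rect" ([left, top, width, height] in pixels, round what is visible of it).
- arm.trace(name, picture): "region" (400x640 bool, what is visible of it) and "rect" ([left, top, width, height] in pixels, round what is visible of it).
- arm.place_of(name, picture): "position" ([column, row] in pixels: a listed point, or the origin of a listed thing).
The state is a dict: "time": time; "q": joint angles; "qd": joint speeds; "tau": joint torques, N m; "eef_pos": TCP position; "orientation": TCP orientation; "wrist_force": force on the tool from outside, world axes, zero at the start; "wrist_torque": the same for the moment, N m; "gripper_width": finger opening in m; "finger_force": force on a finger pad.
Only numpy, scipy, OpenCV 4.12 (cv2) and the standard library are available. Lean on these libraries where they do the work, as an engineer would, in place of code of your own. Each camera call takes 0.05 s, during which the arm holds its last target. There are 200 camera calls.

## Working session

There is one attempt and no reset: what is moved stays moved. The work goes in short steps, Python scripts to look and compute and a tool call to move; the robot and the scene stay as the last step left them, time stands still between calls to the robot, and variables do not carry over. Pictures are saved under pics/ and viewed, at most 10 in all, crops included, and the job is handed in when it is done.

Besides the shell and the picture viewer there is one more tool, called after "Request:" as name([rows], argument=value, ...), one row to a line, values as JSON. move_arm: Moves the arm, as the interface text tells. Its arguments: {"type":"object","properties":{"targets":{"type":"array","items":{"type":"object","properties":{"dx":{"type":"number"},"dy":{"type":"number"},"dz":{"type":"number"},"rx":{"type":"number"},"ry":{"type":"number"},"rz":{"type":"number"},"gripper":{"type":"number"}}}},"newtons":{"type":"number"}},"required":["targets"]}

```bash
mkdir -p pics; cat > h.py <<'E'
import numpy as np, cv2
from rig import arm
from scipy.spatial.transform import Rotation as Rn
def K(p):
    f=200/np.tan(np.radians(p['fovy'])/2); return np.array([[f,0,p['cx']],[0,f,p['cy']],[0,0,1]])
def rays(p,uv):
    n=cv2.undistortPoints(np.array(uv,float).reshape(-1,1,2),K(p),np.array(p['dist'],float)).reshape(-1,2)
    return np.c_[n,np.ones(len(n))]
def at_z(p,uv,z):
    d=rays(p,uv)@p['R']; c=-p['R'].T@p['t']
    return c+d*((z-c[2])/d[:,2])[:,None]
def cloud(p,mask):
    v,u=np.nonzero(mask&(p['depth']>0)); d=p['depth'][v,u]
    return (rays(p,np.c_[u,v])*d[:,None]-p['t'])@p['R']
def save(p,name,box=None,s=1):
    im=p['frame'][:,:,::-1]
    if box: l,t,w,h=box; im=im[t:t+h,l:l+w]
    cv2.imwrite('pics/'+name,cv2.resize(im,None,fx=s,fy=s,interpolation=cv2.INTER_CUBIC))
E
python3 - <<'E'
from h import *
for c in ('top','scene'):
    p=arm.read_camera(c); save(p,c+'1.png')
    print(c,-p['R'].T@p['t'],p['fovy'])
    for n in ('plate','rest','lifter','cradle','lifter_tip'):
        print(n,[(np.round(x['position']),round(x['confidence'],2)) for x in arm.place_of(n,p)][:4])
E
```

```text
top [0.40709146 0.0181828  1.0890593 ] 55.54264127928431
plate [(array([294., 206.]), 0.92), (array([139., 199.]), 0.6)]
rest [(array([281., 211.]), 0.87)]
lifter [(array([428., 222.]), 0.91), (array([482., 258.]), 0.72), (array([474., 198.]), 0.69)]
cradle [(array([423., 219.]), 0.92), (array([398., 153.]), 0.49)]
lifter_tip [(array([476., 168.]), 0.76), (array([483., 290.]), 0.64), (array([382., 223.]), 0.61)]
scene [1.03043992 0.80269306 1.02568445] 45.35776349593687
plate [(array([336., 211.]), 0.97), (array([392., 320.]), 0.95), (array([236., 169.]), 0.72), (array([425., 352.]), 0.63)]
rest [(array([342., 230.]), 0.57)]
lifter [(array([247., 120.]), 0.78), (array([287., 130.]), 0.76), (array([289., 103.]), 0.56)]
cradle [(array([286., 138.]), 0.6)]
lifter_tip [(array([344., 228.]), 0.69), (array([300., 151.]), 0.65), (array([220., 125.]), 0.5), (array([394., 318.]), 0.21)]
```

```bash
python3 -c "print(open('h.py').read()[:50])"
```

```text
import numpy as np, cv2
from rig import arm
from s
```

View pics/top1.png

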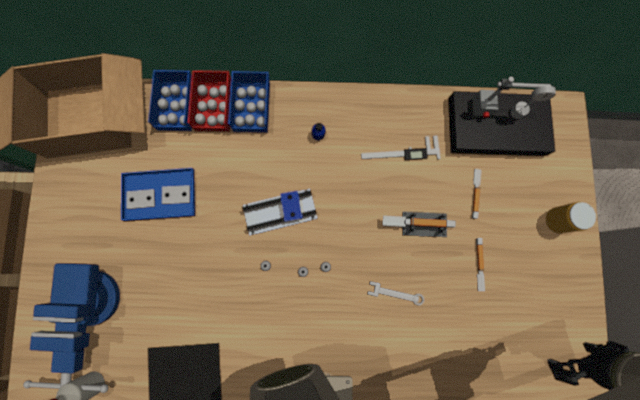

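View pics/scene1.png

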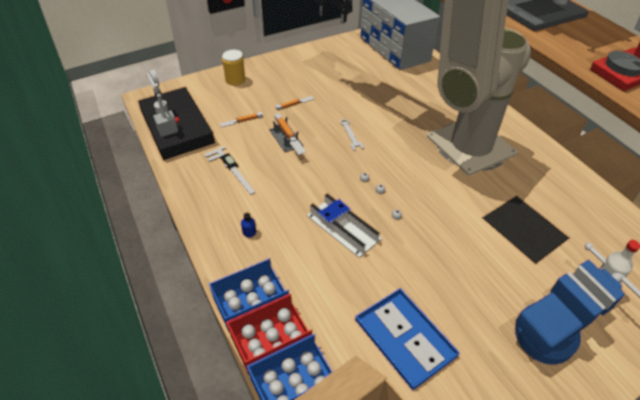

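The top view shows the rest at (281,211), with the blue plate at (292,206) towards its right end, so rest +x runs left in the image. The cradle with a lifter is at (425,223), blade to the left.
Lifter candidates are (420,222) in the cradle and two smaller loose ones at (476,195) and (480,265). The one in the cradle is the longest and fits the description. I'll confirm it in a crop and measure.

```bash
cat > m.py <<'E'
from h import *
p=arm.read_camera('top'); 
def rect(pts,lab):
    r=cv2.minAreaRect(pts[:,:2].astype(np.float32)*1000); print(lab,'c',np.round(r[0],1),'size',np.round(r[1],1),'ang',round(r[2],2),'z',np.round(np.percentile(pts[:,2],[5,50,95])*1000,1),len(pts))
def nrm(p,n,uv0):
    t=[x for x in arm.trace(n,p)]
    return min(t,key=lambda x:np.hypot(x['rect'][0]+x['rect'][2]/2-uv0[0],x['rect'][1]+x['rect'][3]/2-uv0[1]))['region']
E
cat > m1.py <<'E'
from m import *
save(p,'crop1.png',(230,130,280,180),2.8)
m=nrm(p,'plate',(292,206)); c=cloud(p,m); rect(c,'plate depth')
v,u=np.nonzero(m); rect(at_z(p,np.c_[u,v],.046),'plate mask z46')
hsv=cv2.cvtColor(p['frame'],cv2.COLOR_RGB2HSV)
b=(hsv[...,0]>105)&(hsv[...,0]<130)&(hsv[...,1]>120); b[:,:270]=0;b[:,:][:185]=0;b[230:]=0;b[:,330:]=0
v,u=np.nonzero(b); rect(at_z(p,np.c_[u,v],.046),'plate blue')
m=nrm(p,'rest',(281,211))|m; c=cloud(p,m); rect(c,'rest all'); rect(c[(c[:,2]>.034)],'rest rails')
m=nrm(p,'cradle',(425,223)); c=cloud(p,m); rect(c,'cradle')
m=nrm(p,'lifter',(420,222)); c=cloud(p,m); rect(c,'lifter'); v,u=np.nonzero(m); rect(at_z(p,np.c_[u,v],.048),'lifter mask')
o=(hsv[...,0]>5)&(hsv[...,0]<18)&(hsv[...,1]>170); o[:205]=0;o[240:]=0;o[:,:395]=0;o[:,460:]=0
v,u=np.nonzero(o); rect(at_z(p,np.c_[u,v],.054),'orange')
for n,z in (('plate',.046),('rest',.008),('lifter',.054),('cradle',.03),('lifter_tip',.038)):
    print(n,[np.round(at_z(p,[x['position']],z)[0]*1000) for x in arm.place_of(n,p)][:3])
s=arm.read_state(); print(s['time'],s['eef_pos'],Rn.from_quat(s['orientation']).as_matrix().round(3),s['gripper_width'])
E
python3 m1.py
```

```text
plate depth c [573.5  69.8] size [89.6 50.6] ang 10.43 z [42.5 46.5 49.8] 508
plate mask z46 c [569.1  69.1] size [80.5 50.5] ang 10.79 z [46. 46. 46.] 511
plate blue c [565.7  70. ] size [76.3 51.6] ang 9.9 z [46. 46. 46.] 437
rest all c [559.5 103.7] size [ 97.4 200.6] ang 14.95 z [ 5.6 14.4 47.9] 2204
rest rails c [560.1 103.2] size [ 80.5 199.4] ang 13.5 z [37.4 43.4 48.8] 986
cradle c [ 529.1 -315.5] size [130.   70.5] ang 89.26 z [ 3.2  7.  48.1] 723
lifter c [ 531.7 -294.1] size [210.5  26.6] ang 89.76 z [35.6 51.  56.8] 531
lifter mask c [ 531.2 -288.4] size [202.3  25.3] ang 89.86 z [48. 48. 48.] 532
orange c [ 525.6 -317. ] size [83.9 18.1] ang 86.57 z [54. 54. 54.] 55
plate [array([571., 500.,  46.]), array([594., 389.,  46.]), array([574.,  56.,  46.])]
rest [array([558.,  95.,   8.])]
lifter [array([ 438., -457.,   54.]), array([ 598., -454.,   54.]), array([ 530., -318.,   54.])]
cradle [array([ 528., -296.,   30.]), array([ 729., -240.,   30.]), array([394.,  38.,  30.])]
lifter_tip [array([ 520., -199.,   38.]), array([ 337., -470.,   38.]), array([ 691., -461.,   38.])]
1.1 [ 0.22021513 -0.5581311   0.24830025] [[ 0.93   0.367 -0.   ]
 [ 0.367 -0.93  -0.   ]
 [-0.     0.    -1.   ]] 0.08504731191470839
```

View pics/crop1.png

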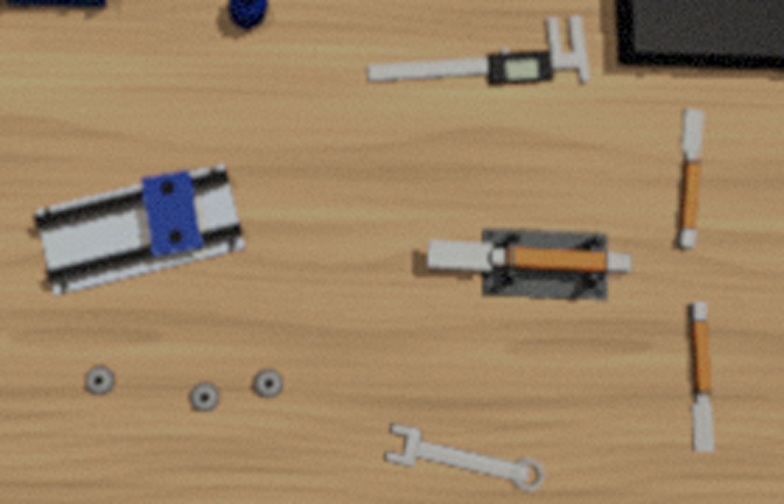

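The crop confirms it. The lifter in the cradle (crop 425–630, 257) is about 200 mm long and the largest; the loose ones at (690,180) and (702,375) are shorter. The rails run about 13.5° off world y, and the plate is on the right half. Moving above the lifter now.

Request:
move_arm([
  {"rz": -0.1196, "gripper": -1},
  {"rz": -0.1196},
  {"rz": -0.1196},
  {"rz": -0.1196},
  {"rz": -0.1196},
  {"rz": -0.1196},
  {"rz": -0.1196},
  {"rz": -0.1196},
  {"rz": -0.1196},
  {"rz": -0.1196},
])

```text
$.targets[0]: bad value
```

Request:
move_arm([
  {"dx": 0.02, "dy": 0.026},
  {"dx": 0.02, "dy": 0.026},
  {"dx": 0.02, "dy": 0.026},
  {"dx": 0.02, "dy": 0.026},
  {"dx": 0.02, "dy": 0.026},
  {"dx": 0.02, "dy": 0.026},
  {"dx": 0.02, "dy": 0.026},
  {"dx": 0.02, "dy": 0.026},
  {"dx": 0.02, "dy": 0.026},
  {"dx": 0.02, "dy": 0.026},
  {"dx": 0.02, "dy": 0.026},
  {"dx": 0.02, "dy": 0.026, "dz": 0.03},
  {"dz": 0.03},
  {"dz": 0.03},
  {},
])

```text
$.targets[0]: bad value
```

```bash
python3 - <<'E'
from h import *
s=arm.read_state(); print(s['time'],s['eef_pos'],Rn.from_quat(s['orientation']).as_matrix().round(3),s['q'])
E
```

```text
1.1 [ 0.22021513 -0.5581311   0.24830025] [[ 0.93   0.367 -0.   ]
 [ 0.367 -0.93  -0.   ]
 [-0.     0.    -1.   ]] [-1.28042213e+00  1.30386108e-01  1.48820051e+00 -7.84632811e-06
  1.52300247e+00 -8.53883463e-02]
```

The rows probably need every field, so I'll try one full row.

Request:
move_arm([
  {"dx": 0, "dy": 0, "dz": 0, "rx": 0, "ry": 0, "rz": -0.12, "gripper": -1},
  {"dx": 0, "dy": 0, "dz": 0, "rx": 0, "ry": 0, "rz": -0.12, "gripper": -1},
  {"dx": 0, "dy": 0, "dz": 0, "rx": 0, "ry": 0, "rz": -0.12, "gripper": -1},
  {"dx": 0, "dy": 0, "dz": 0, "rx": 0, "ry": 0, "rz": -0.12, "gripper": -1},
  {"dx": 0, "dy": 0, "dz": 0, "rx": 0, "ry": 0, "rz": -0.12, "gripper": -1},
  {"dx": 0, "dy": 0, "dz": 0, "rx": 0, "ry": 0, "rz": -0.12, "gripper": -1},
  {"dx": 0, "dy": 0, "dz": 0, "rx": 0, "ry": 0, "rz": -0.12, "gripper": -1},
  {"dx": 0, "dy": 0, "dz": 0, "rx": 0, "ry": 0, "rz": -0.12, "gripper": -1},
  {"dx": 0, "dy": 0, "dz": 0, "rx": 0, "ry": 0, "rz": -0.12, "gripper": -1},
  {"dx": 0, "dy": 0, "dz": 0, "rx": 0, "ry": 0, "rz": -0.12, "gripper": -1},
])

```text
time: 1.93
eef_pos: [0.2202, -0.5581, 0.2483]
orientation: [0.703, 0.711, 0.0, -0.0]
wrist_force: [0.3, 0.5, -0.4]
gripper_width: 0.0853
finger_force: 0.0
```

Request:
move_arm([
  {"dx": 0.02, "dy": 0.026, "dz": 0, "rx": 0, "ry": 0, "rz": 0, "gripper": -1},
  {"dx": 0.02, "dy": 0.026, "dz": 0, "rx": 0, "ry": 0, "rz": 0, "gripper": -1},
  {"dx": 0.02, "dy": 0.026, "dz": 0, "rx": 0, "ry": 0, "rz": 0, "gripper": -1},
  {"dx": 0.02, "dy": 0.026, "dz": 0, "rx": 0, "ry": 0, "rz": 0, "gripper": -1},
  {"dx": 0.02, "dy": 0.026, "dz": 0, "rx": 0, "ry": 0, "rz": 0, "gripper": -1},
  {"dx": 0.02, "dy": 0.026, "dz": 0, "rx": 0, "ry": 0, "rz": 0, "gripper": -1},
  {"dx": 0.02, "dy": 0.026, "dz": 0, "rx": 0, "ry": 0, "rz": 0, "gripper": -1},
  {"dx": 0.02, "dy": 0.026, "dz": 0, "rx": 0, "ry": 0, "rz": 0, "gripper": -1},
  {"dx": 0.02, "dy": 0.026, "dz": 0, "rx": 0, "ry": 0, "rz": 0, "gripper": -1},
  {"dx": 0.02, "dy": 0.026, "dz": 0, "rx": 0, "ry": 0, "rz": 0, "gripper": -1},
  {"dx": 0.02, "dy": 0.026, "dz": 0, "rx": 0, "ry": 0, "rz": 0, "gripper": -1},
  {"dx": 0.02, "dy": 0.026, "dz": 0.03, "rx": 0, "ry": 0, "rz": 0, "gripper": -1},
  {"dx": 0, "dy": 0, "dz": 0.03, "rx": 0, "ry": 0, "rz": 0, "gripper": -1},
  {"dx": 0, "dy": 0, "dz": 0.03, "rx": 0, "ry": 0, "rz": 0, "gripper": -1},
  {"dx": 0, "dy": 0, "dz": 0, "rx": 0, "ry": 0, "rz": 0, "gripper": -1},
])

```text
time: 3.18
eef_pos: [0.5265, -0.3147, 0.1526]
orientation: [0.705, 0.709, -0.001, -0.006]
wrist_force: [-1.1, 1.3, -1.9]
gripper_width: 0.0851
finger_force: 0.0
```

```bash
python3 - <<'E'
from h import *
s=arm.read_state(); print(s['time'],s['eef_pos'],Rn.from_quat(s['orientation']).as_matrix().round(3),s['q'])
p=arm.read_camera('scene'); save(p,'s2.png',(170,60,260,200),3)
m=[x for x in arm.trace('lifter',p)]
for x in m: c=cloud(p,x['region']); c=c[(c[:,2]>.03)&(c[:,2]<.06)]; print(x['rect'],c.mean(0) if len(c) else 0,len(c), np.round([c[:,:2].min(0),c[:,:2].max(0)],3) if len(c) else 0)
E
```

```text
3.1833 [ 0.52646999 -0.31467748  0.15256047] [[-0.006  1.    -0.009]
 [ 1.     0.006  0.007]
 [ 0.007 -0.009 -1.   ]] [-6.22284315e-01  2.37948338e-01  1.54446312e+00 -4.49765343e-05
  1.37042703e+00 -6.28690671e-01]
[221.9, 115.1, 39.6, 16.9] 0 0 0
[274.3, 95.3, 40.4, 15.4] 0 0 0
```

View pics/s2.png

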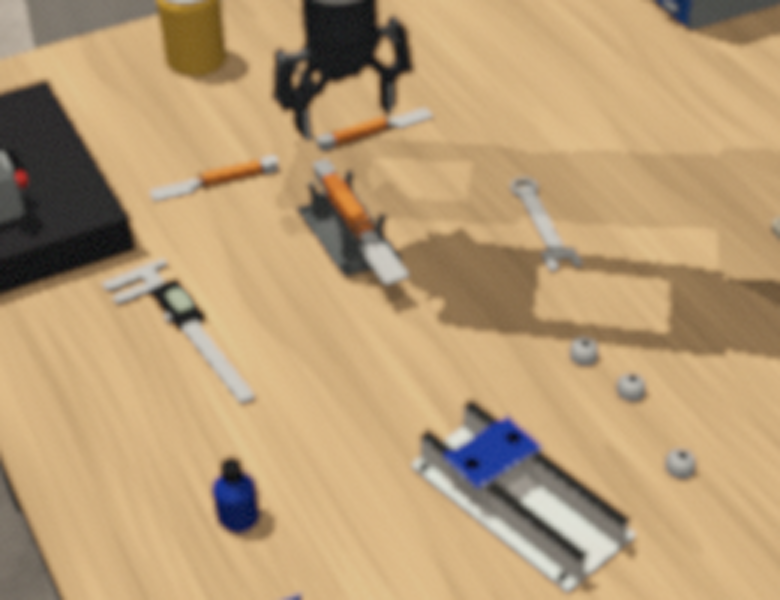

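The gripper hangs right above the cradled lifter (scene crop 345,200). Descend and grip.

Request:
move_arm([
  {"dx": -0.002, "dy": 0, "dz": 0.02, "rx": 0, "ry": 0, "rz": 0, "gripper": -1},
  {"dx": 0, "dy": 0, "dz": 0.024, "rx": 0, "ry": 0, "rz": 0, "gripper": -1},
  {"dx": 0, "dy": 0, "dz": 0.02, "rx": 0, "ry": 0, "rz": 0, "gripper": -1},
  {"dx": 0, "dy": 0, "dz": 0.015, "rx": 0, "ry": 0, "rz": 0, "gripper": -1},
  {"dx": 0, "dy": 0, "dz": 0, "rx": 0, "ry": 0, "rz": 0, "gripper": -1},
  {"dx": 0, "dy": 0, "dz": 0, "rx": 0, "ry": 0, "rz": 0, "gripper": -1},
  {"dx": 0, "dy": 0, "dz": 0, "rx": 0, "ry": 0, "rz": 0, "gripper": -1},
])

```text
time: 3.87
eef_pos: [0.5308, -0.3212, 0.0843]
orientation: [0.706, 0.709, 0.0, 0.002]
wrist_force: [0.3, 0.7, 0.1]
gripper_width: 0.0854
finger_force: 0.0
```

Request:
move_arm([
  {"dx": 0.003, "dy": 0, "dz": 0.015, "rx": 0, "ry": 0, "rz": 0, "gripper": -1},
  {"dx": 0, "dy": 0, "dz": 0.015, "rx": 0, "ry": 0, "rz": 0, "gripper": -1},
  {"dx": 0, "dy": 0, "dz": 0.008, "rx": 0, "ry": 0, "rz": 0, "gripper": -1},
  {"dx": 0, "dy": 0, "dz": 0, "rx": 0, "ry": 0, "rz": 0, "gripper": -1},
  {"dx": 0, "dy": 0, "dz": 0, "rx": 0, "ry": 0, "rz": 0, "gripper": 0},
  {"dx": 0, "dy": 0, "dz": 0, "rx": 0, "ry": 0, "rz": 0, "gripper": 0.3},
  {"dx": 0, "dy": 0, "dz": 0, "rx": 0, "ry": 0, "rz": 0, "gripper": 0.6},
  {"dx": 0, "dy": 0, "dz": 0, "rx": 0, "ry": 0, "rz": 0, "gripper": 1},
  {"dx": 0, "dy": 0, "dz": 0, "rx": 0, "ry": 0, "rz": 0, "gripper": 1},
  {"dx": 0, "dy": 0, "dz": 0, "rx": 0, "ry": 0, "rz": 0, "gripper": 1},
  {"dx": 0, "dy": 0, "dz": 0, "rx": 0, "ry": 0, "rz": 0, "gripper": 1},
  {"dx": 0, "dy": 0, "dz": 0, "rx": 0, "ry": 0, "rz": 0, "gripper": 1},
], newtons=80)

```text
time: 4.87
eef_pos: [0.53, -0.3172, 0.044]
orientation: [0.705, 0.709, 0.0, 0.001]
wrist_force: [-0.4, -0.1, 5.1]
gripper_width: 0.017
finger_force: 78.9
```

Request:
move_arm([
  {"dx": 0, "dy": 0, "dz": -0.015, "rx": 0, "ry": 0, "rz": 0, "gripper": 1},
  {"dx": 0, "dy": 0, "dz": -0.025, "rx": 0, "ry": 0, "rz": 0, "gripper": 1},
  {"dx": 0, "dy": 0, "dz": -0.025, "rx": 0, "ry": 0, "rz": 0, "gripper": 1},
  {"dx": 0, "dy": 0, "dz": 0, "rx": 0, "ry": 0, "rz": -0.076, "gripper": 1},
  {"dx": 0, "dy": 0, "dz": 0, "rx": 0, "ry": 0, "rz": -0.076, "gripper": 1},
  {"dx": 0, "dy": 0, "dz": 0, "rx": 0, "ry": 0, "rz": -0.075, "gripper": 1},
  {"dx": 0.014, "dy": 0.0127, "dz": 0, "rx": 0, "ry": 0, "rz": 0, "gripper": 1},
  {"dx": 0.022, "dy": 0.02, "dz": 0, "rx": 0, "ry": 0, "rz": 0, "gripper": 1},
  {"dx": 0.022, "dy": 0.02, "dz": 0, "rx": 0, "ry": 0, "rz": 0, "gripper": 1},
  {"dx": 0.022, "dy": 0.02, "dz": 0, "rx": 0, "ry": 0, "rz": 0, "gripper": 1},
  {"dx": 0.022, "dy": 0.02, "dz": 0, "rx": 0, "ry": 0, "rz": 0, "gripper": 1},
  {"dx": 0.022, "dy": 0.02, "dz": 0, "rx": 0, "ry": 0, "rz": 0, "gripper": 1},
  {"dx": 0.018, "dy": 0.014, "dz": 0, "rx": 0, "ry": 0, "rz": 0, "gripper": 1},
  {"dx": 0, "dy": 0, "dz": 0, "rx": 0, "ry": 0, "rz": 0, "gripper": 1},
  {"dx": 0, "dy": 0, "dz": 0, "rx": 0, "ry": 0, "rz": 0, "gripper": 1},
  {"dx": 0, "dy": 0, "dz": 0, "rx": 0, "ry": 0, "rz": 0, "gripper": 1},
])

```text
time: 6.2
eef_pos: [0.6194, -0.1497, 0.1075]
orientation: [0.62, 0.784, -0.0, -0.001]
wrist_force: [-0.9, -0.7, -1.0]
gripper_width: 0.0165
finger_force: 78.0
```

```bash
cat > m2.py <<'E'
from m import *
s=arm.read_state(); e=s['eef_pos']; M=Rn.from_quat(s['orientation']).as_matrix(); print(s['time'],np.round(e,4),M.round(3)[:,0],M.round(3)[:,2],s['gripper_width'])
zb=e[2]+.002-.006
print('pred tip',e+M[:,0]*.130-[0,0,.004])
save(p,'t3.png',(230,140,240,140),3.3)
t=arm.place_of('lifter_tip',p); print([(x['position'],x['confidence'],np.round(at_z(p,[x['position']],zb)[0],4)) for x in t])
for x in arm.trace('lifter',p):
    r=x['rect']; print(r); c=cloud(p,x['region'])
    # blade pixels
    if 40<len(c) and -.3<c[:,1].mean()<.1:
        v,u=np.nonzero(x['region']); q=at_z(p,np.c_[u,v],zb); al=(q-e)@M[:,0]; lat=(q-e)@M[:,1]
        b=al>.07; print('tip along',np.percentile(al,99.5),al.max(),'lat blade',lat[b].min(),lat[b].max())
        w=c; al=(w-e)@M[:,0]
        for lo,hi in((.07,.10),(.10,.13),(-.05,0)): k=(al>lo)&(al<hi); print(lo,'z',np.median(w[k,2]),k.sum())
E
python3 m2.py
```

```text
6.25 [ 0.6194 -0.1502  0.1076] [-0.229  0.973  0.   ] [-0.001 -0.    -1.   ] 0.016988246210687005
pred tip [ 0.58953477 -0.02365488  0.10365422]
[([482.1, 289.3], 0.73, array([ 0.3503, -0.4329,  0.1036])), ([476.8, 166.7], 0.72, array([ 0.6758, -0.4345,  0.1036]))]
[475.2, 234.8, 12.8, 58.6]
[324.4, 181.7, 26.7, 18.8]
tip along 0.12990251259412663 0.1306930406762801 lat blade -0.013581850879451502 0.01697511519395772
0.07 z 0.1014027737830181 122
0.1 z 0.10205361863779214 112
-0.05 z nan 0
  return _methods._mean(a, axis=axis, dtype=dtype,
  ret = ret.dtype.type(ret / rcount)
```

View pics/t3.png

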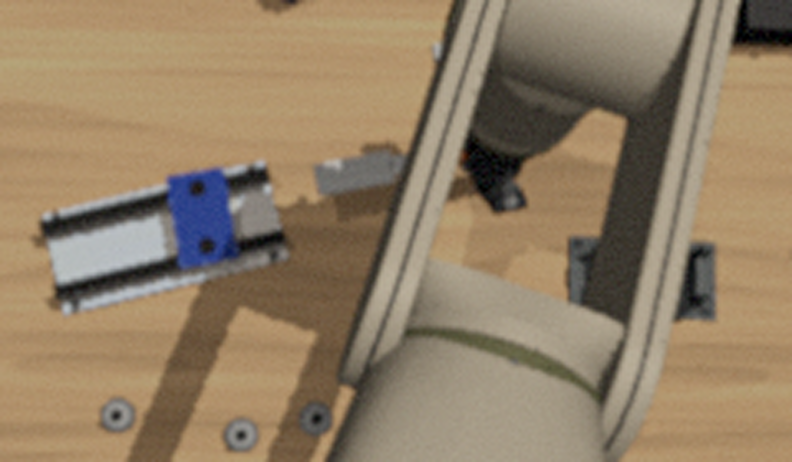

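The blade is level and its tip is where predicted (crop 318,178), in line with the gap between the rails. Lower to blade top 31 mm and slide in.

Request:
move_arm([
  {"dx": 0, "dy": 0, "dz": 0.018, "rx": 0, "ry": 0, "rz": 0, "gripper": 1},
  {"dx": 0, "dy": 0, "dz": 0.02, "rx": 0, "ry": 0, "rz": 0, "gripper": 1},
  {"dx": 0, "dy": 0, "dz": 0.02, "rx": 0, "ry": 0, "rz": 0, "gripper": 1},
  {"dx": 0, "dy": 0, "dz": 0.0145, "rx": 0, "ry": 0, "rz": 0, "gripper": 1},
  {"dx": 0, "dy": 0, "dz": 0, "rx": 0, "ry": 0, "rz": 0, "gripper": 1},
  {"dx": 0, "dy": 0, "dz": 0, "rx": 0, "ry": 0, "rz": 0, "gripper": 1},
  {"dx": 0.01, "dy": 0, "dz": 0, "rx": 0, "ry": 0, "rz": 0, "gripper": 1},
  {"dx": 0.01, "dy": 0, "dz": 0, "rx": 0, "ry": 0, "rz": 0, "gripper": 1},
  {"dx": 0.01, "dy": 0, "dz": 0, "rx": 0, "ry": 0, "rz": 0, "gripper": 1},
  {"dx": 0.01, "dy": 0, "dz": 0, "rx": 0, "ry": 0, "rz": 0, "gripper": 1},
  {"dx": 0.01, "dy": 0, "dz": 0, "rx": 0, "ry": 0, "rz": 0, "gripper": 1},
  {"dx": 0.01, "dy": 0, "dz": 0, "rx": 0, "ry": 0, "rz": 0, "gripper": 1},
  {"dx": 0.01, "dy": 0, "dz": 0, "rx": 0, "ry": 0, "rz": 0, "gripper": 1},
  {"dx": 0.008, "dy": 0, "dz": 0, "rx": 0, "ry": 0, "rz": 0, "gripper": 1},
  {"dx": 0.004, "dy": 0, "dz": 0, "rx": 0, "ry": 0, "rz": 0, "gripper": 1},
  {"dx": 0, "dy": 0, "dz": 0, "rx": 0, "ry": 0, "rz": 0, "gripper": 1},
  {"dx": 0, "dy": 0, "dz": 0, "rx": 0, "ry": 0, "rz": 0, "gripper": 1},
  {"dx": 0, "dy": 0, "dz": 0, "rx": 0, "ry": 0, "rz": 0, "gripper": 1},
])

```text
time: 7.85
eef_pos: [0.6014, -0.0701, 0.0357]
orientation: [0.621, 0.784, -0.0, 0.0]
wrist_force: [0.5, -0.1, -1.3]
gripper_width: 0.0173
finger_force: 78.0
```

```bash
python3 - <<'E'
from m import *
s=arm.read_state(); e=s['eef_pos']; M=Rn.from_quat(s['orientation']).as_matrix(); print(s['time'],np.round(e,4),s['wrist_force'])
print('pred tip',e+M[:,0]*.130-[0,0,.004])
save(p,'t4.png',(230,160,160,100),5)
m=nrm(p,'plate',(292,206)); v,u=np.nonzero(m); rect(at_z(p,np.c_[u,v],.046),'plate')
E
```

```text
7.9 [ 0.6014 -0.0702  0.0357] [ 1.11006261  0.08209185 -1.15136729]
pred tip [0.57155077 0.05632307 0.03170397]
plate c [569.4  69.8] size [77.8 49.9] ang 10.94 z [46. 46. 46.] 477
```

View pics/t4.png

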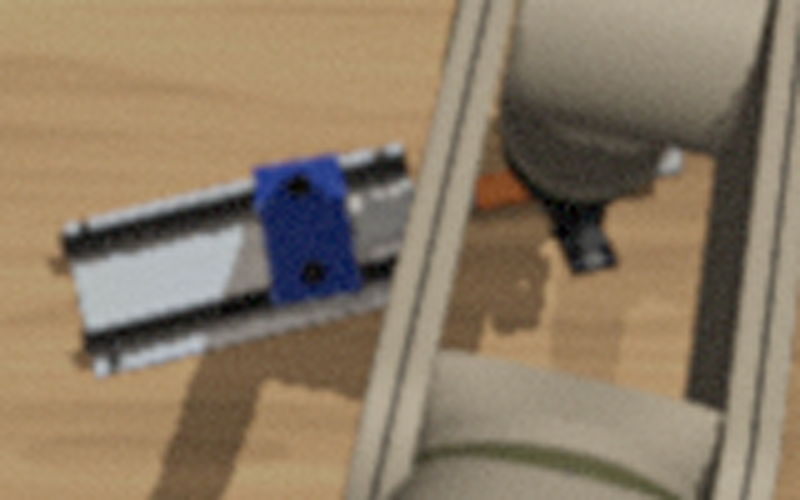

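The blade is in the gap under the plate's near edge (crop 360,215), inserted about 12 mm. Raise to contact and start the arc about the far edge (radius 38 mm).

Request:
move_arm([
  {"dx": 0, "dy": 0, "dz": -0.005, "rx": 0, "ry": 0, "rz": 0, "gripper": 1},
  {"dx": 0, "dy": 0, "dz": -0.0045, "rx": 0, "ry": 0, "rz": 0, "gripper": 1},
  {"dx": 0.0002, "dy": 0, "dz": -0.0025, "rx": 0, "ry": 0, "rz": 0, "gripper": 1},
  {"dx": 0.0002, "dy": 0, "dz": -0.0025, "rx": 0, "ry": 0, "rz": 0, "gripper": 1},
  {"dx": 0.0005, "dy": 0, "dz": -0.0025, "rx": 0, "ry": 0, "rz": 0, "gripper": 1},
  {"dx": 0.0005, "dy": 0, "dz": -0.0024, "rx": 0, "ry": 0, "rz": 0, "gripper": 1},
  {"dx": 0.0008, "dy": 0, "dz": -0.0024, "rx": 0, "ry": 0, "rz": 0, "gripper": 1},
  {"dx": 0.0008, "dy": 0, "dz": -0.0024, "rx": 0, "ry": 0, "rz": 0, "gripper": 1},
  {"dx": 0.0011, "dy": 0, "dz": -0.0022, "rx": 0, "ry": 0, "rz": 0, "gripper": 1},
  {"dx": 0.0011, "dy": 0, "dz": -0.0022, "rx": 0, "ry": 0, "rz": 0, "gripper": 1},
  {"dx": 0.0014, "dy": 0, "dz": -0.0021, "rx": 0, "ry": 0, "rz": 0, "gripper": 1},
  {"dx": 0.0014, "dy": 0, "dz": -0.0021, "rx": 0, "ry": 0, "rz": 0, "gripper": 1},
  {"dx": 0.0016, "dy": 0, "dz": -0.0019, "rx": 0, "ry": 0, "rz": 0, "gripper": 1},
  {"dx": 0.0016, "dy": 0, "dz": -0.0019, "rx": 0, "ry": 0, "rz": 0, "gripper": 1},
  {"dx": 0, "dy": 0, "dz": 0, "rx": 0, "ry": 0, "rz": 0, "gripper": 1},
])

```text
time: 9.2
eef_pos: [0.5988, -0.0585, 0.0728]
orientation: [0.62, 0.784, 0.0, 0.0]
wrist_force: [0.5, -0.8, -2.4]
gripper_width: 0.0168
finger_force: 77.9
```

```bash
cat > m3.py <<'E'
from m import *
import sys
s=arm.read_state(); e=s['eef_pos']; M=Rn.from_quat(s['orientation']).as_matrix(); print(s['time'],np.round(e,4),s['wrist_force'])
t=e+M[:,0]*.130-[0,0,.004]; print('pred tip',t, 't',(t[:2]-[.56,.1032])@[-.233,.972])
q=arm.read_camera('scene'); 
a=cv2.resize(p['frame'][160:260,230:390],(560,350)); b=cv2.resize(q['frame'][180:270,270:414],(560,350))
cv2.imwrite('pics/'+sys.argv[1],np.vstack([a,b])[:600,:,::-1] if 0 else cv2.resize(np.vstack([a,b]),(480,600))[:,:,::-1])
E
python3 m3.py c5.png
```

```text
9.25 [ 0.5987 -0.0586  0.0725] [-0.3954735  -1.12768351 -2.25996595]
pred tip [0.56877233 0.06792583 0.06852414] t -0.03633044843581046
```

View pics/c5.png

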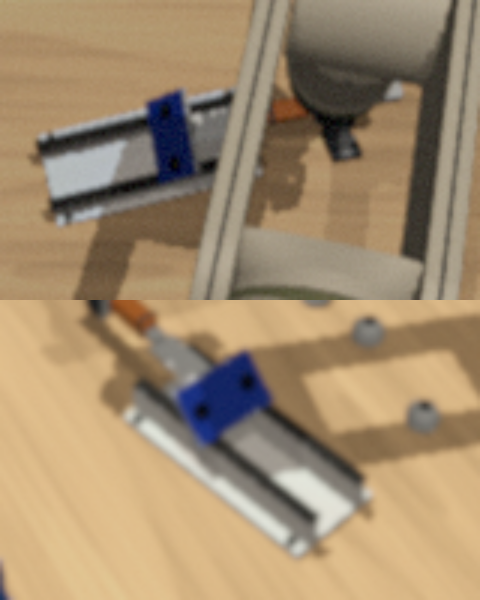

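The plate tilts cleanly to about 45° (both views). Continue the arc to upright.

Request:
move_arm([
  {"dx": 0.0019, "dy": 0, "dz": -0.0016, "rx": 0, "ry": 0, "rz": 0, "gripper": 1},
  {"dx": 0.0019, "dy": 0, "dz": -0.0016, "rx": 0, "ry": 0, "rz": 0, "gripper": 1},
  {"dx": 0.0021, "dy": 0, "dz": -0.0014, "rx": 0, "ry": 0, "rz": 0, "gripper": 1},
  {"dx": 0.0021, "dy": 0, "dz": -0.0014, "rx": 0, "ry": 0, "rz": 0, "gripper": 1},
  {"dx": 0.0022, "dy": 0, "dz": -0.0011, "rx": 0, "ry": 0, "rz": 0, "gripper": 1},
  {"dx": 0.0022, "dy": 0, "dz": -0.0011, "rx": 0, "ry": 0, "rz": 0, "gripper": 1},
  {"dx": 0.0024, "dy": 0, "dz": -0.0008, "rx": 0, "ry": 0, "rz": 0, "gripper": 1},
  {"dx": 0.0024, "dy": 0, "dz": -0.0008, "rx": 0, "ry": 0, "rz": 0, "gripper": 1},
  {"dx": 0.0016, "dy": 0, "dz": -0.0003, "rx": 0, "ry": 0, "rz": 0, "gripper": 1},
  {"dx": 0.0016, "dy": 0, "dz": -0.0003, "rx": 0, "ry": 0, "rz": 0, "gripper": 1},
  {"dx": 0.0016, "dy": 0, "dz": -0.0003, "rx": 0, "ry": 0, "rz": 0, "gripper": 1},
  {"dx": 0, "dy": 0, "dz": 0, "rx": 0, "ry": 0, "rz": 0, "gripper": 1},
  {"dx": 0, "dy": 0, "dz": 0, "rx": 0, "ry": 0, "rz": 0, "gripper": 1},
])

```text
time: 10.38
eef_pos: [0.5935, -0.0373, 0.083]
orientation: [0.62, 0.784, -0.0, -0.0]
wrist_force: [-0.5, -0.1, -1.0]
gripper_width: 0.0169
finger_force: 78.0
```

```bash
python3 m3.py c6.png
```

```text
10.4333 [ 0.5935 -0.0374  0.0829] [ 0.04906839  0.05546202 -1.20704623]
pred tip [0.56364887 0.08913043 0.07892773] t -0.014525812513605692
```

View pics/c6.png

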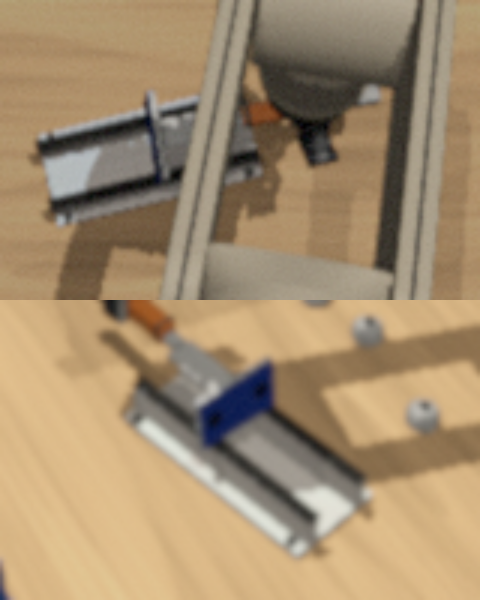

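The plate is nearly upright. Push slowly past the balance point.

Request:
move_arm([
  {"dx": 0.0014, "dy": 0, "dz": 0, "rx": 0, "ry": 0, "rz": 0, "gripper": 1},
  {"dx": 0.0014, "dy": 0, "dz": 0, "rx": 0, "ry": 0, "rz": 0, "gripper": 1},
  {"dx": 0.0014, "dy": 0, "dz": 0, "rx": 0, "ry": 0, "rz": 0, "gripper": 1},
  {"dx": 0.0014, "dy": 0, "dz": 0, "rx": 0, "ry": 0, "rz": 0, "gripper": 1},
  {"dx": 0.0014, "dy": 0, "dz": 0, "rx": 0, "ry": 0, "rz": 0, "gripper": 1},
  {"dx": 0.0014, "dy": 0, "dz": 0, "rx": 0, "ry": 0, "rz": 0, "gripper": 1},
  {"dx": 0.0014, "dy": 0, "dz": 0, "rx": 0, "ry": 0, "rz": 0, "gripper": 1},
  {"dx": 0.0014, "dy": 0, "dz": 0, "rx": 0, "ry": 0, "rz": 0, "gripper": 1},
  {"dx": 0.0014, "dy": 0, "dz": 0, "rx": 0, "ry": 0, "rz": 0, "gripper": 1},
  {"dx": 0.0014, "dy": 0, "dz": 0, "rx": 0, "ry": 0, "rz": 0, "gripper": 1},
  {"dx": 0.0014, "dy": 0, "dz": 0, "rx": 0, "ry": 0, "rz": 0, "gripper": 1},
  {"dx": 0, "dy": 0, "dz": 0, "rx": 0, "ry": 0, "rz": 0, "gripper": 1},
  {"dx": 0, "dy": 0, "dz": 0, "rx": 0, "ry": 0, "rz": 0, "gripper": 1},
  {"dx": 0, "dy": 0, "dz": 0, "rx": 0, "ry": 0, "rz": 0, "gripper": 1},
  {"dx": 0, "dy": 0, "dz": 0, "rx": 0, "ry": 0, "rz": 0, "gripper": 1},
])

```text
time: 11.73
eef_pos: [0.59, -0.0225, 0.083]
orientation: [0.621, 0.784, -0.0, 0.0]
wrist_force: [0.3, -0.0, -2.0]
gripper_width: 0.0166
finger_force: 77.9
```

```bash
cat >> m3.py <<'E'
m=nrm(p,'plate',(285,208)); v,u=np.nonzero(m); rect(at_z(p,np.c_[u,v],.046),'plate'); rect(cloud(p,m),'depth')
E
python3 m3.py c7.png
```

```text
11.7833 [ 0.5901 -0.0225  0.083 ] [-0.18270793 -0.20955394 -1.10510315]
pred tip [0.56019619 0.1040262  0.07898851] t 0.0007573541273627886
plate c [556.2 126.9] size [81.1 50.3] ang 11.32 z [46. 46. 46.] 506
depth c [556.2 128.9] size [81.2 54.3] ang 11.41 z [43.1 46.3 49.4] 504
```

View pics/c7.png

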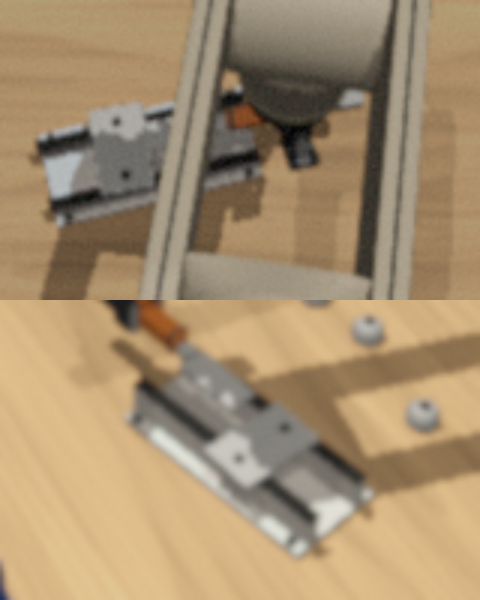

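The plate lies flat with the bare face up across both rails, about 2° off square. Take the lifter back.

Request:
move_arm([
  {"dx": 0, "dy": 0, "dz": -0.013, "rx": 0, "ry": 0, "rz": 0, "gripper": 1},
  {"dx": 0, "dy": 0, "dz": -0.013, "rx": 0, "ry": 0, "rz": 0, "gripper": 1},
  {"dx": -0.0133, "dy": -0.006, "dz": 0, "rx": 0, "ry": 0, "rz": 0, "gripper": 1},
  {"dx": -0.0266, "dy": -0.012, "dz": 0, "rx": 0, "ry": 0, "rz": 0, "gripper": 1},
  {"dx": -0.0266, "dy": -0.012, "dz": 0, "rx": 0, "ry": 0, "rz": 0, "gripper": 1},
  {"dx": -0.0266, "dy": -0.012, "dz": 0, "rx": 0, "ry": 0, "rz": 0, "gripper": 1},
  {"dx": -0.0266, "dy": -0.012, "dz": 0, "rx": 0, "ry": 0, "rz": 0, "gripper": 1},
  {"dx": -0.0266, "dy": -0.012, "dz": 0, "rx": 0, "ry": 0, "rz": 0, "gripper": 1},
  {"dx": -0.0266, "dy": -0.012, "dz": 0, "rx": 0, "ry": 0, "rz": 0, "gripper": 1},
  {"dx": -0.0266, "dy": -0.012, "dz": 0, "rx": 0, "ry": 0, "rz": 0, "gripper": 1},
  {"dx": -0.0266, "dy": -0.012, "dz": 0, "rx": 0, "ry": 0, "rz": 0, "gripper": 1},
  {"dx": -0.0266, "dy": -0.012, "dz": 0, "rx": 0, "ry": 0, "rz": 0, "gripper": 1},
  {"dx": -0.0203, "dy": -0.012, "dz": 0, "rx": 0, "ry": 0, "rz": 0, "gripper": 1},
  {"dx": 0, "dy": 0, "dz": 0, "rx": 0, "ry": 0, "rz": 0.076, "gripper": 1},
  {"dx": 0, "dy": 0, "dz": 0, "rx": 0, "ry": 0, "rz": 0.076, "gripper": 1},
  {"dx": 0, "dy": 0, "dz": 0, "rx": 0, "ry": 0, "rz": 0.075, "gripper": 1},
  {"dx": 0, "dy": 0, "dz": 0, "rx": 0, "ry": 0, "rz": 0, "gripper": 1},
  {"dx": 0, "dy": 0, "dz": 0, "rx": 0, "ry": 0, "rz": 0, "gripper": 1},
  {"dx": 0, "dy": 0, "dz": 0, "rx": 0, "ry": 0, "rz": 0, "gripper": 1},
  {"dx": 0, "dy": 0, "dz": 0, "rx": 0, "ry": 0, "rz": 0, "gripper": 1},
])

```text
time: 13.55
eef_pos: [0.5303, -0.3172, 0.1094]
orientation: [0.705, 0.71, 0.0, 0.0]
wrist_force: [0.1, -0.1, -2.4]
gripper_width: 0.0167
finger_force: 77.9
```

Request:
move_arm([
  {"dx": 0, "dy": 0, "dz": 0.015, "rx": 0, "ry": 0, "rz": 0, "gripper": 1},
  {"dx": 0, "dy": 0, "dz": 0.018, "rx": 0, "ry": 0, "rz": 0, "gripper": 1},
  {"dx": 0, "dy": 0, "dz": 0.014, "rx": 0, "ry": 0, "rz": 0, "gripper": 1},
  {"dx": 0, "dy": 0, "dz": 0.008, "rx": 0, "ry": 0, "rz": 0, "gripper": 1},
  {"dx": 0, "dy": 0, "dz": 0.005, "rx": 0, "ry": 0, "rz": 0, "gripper": 1},
  {"dx": 0, "dy": 0, "dz": 0.003, "rx": 0, "ry": 0, "rz": 0, "gripper": 1},
  {"dx": 0, "dy": 0, "dz": 0.002, "rx": 0, "ry": 0, "rz": 0, "gripper": 1},
  {"dx": 0, "dy": 0, "dz": 0, "rx": 0, "ry": 0, "rz": 0, "gripper": 1},
  {"dx": 0, "dy": 0, "dz": 0, "rx": 0, "ry": 0, "rz": 0, "gripper": 1},
  {"dx": 0, "dy": 0, "dz": 0, "rx": 0, "ry": 0, "rz": 0, "gripper": 1},
])

```text
time: 14.38
eef_pos: [0.5307, -0.3174, 0.0448]
orientation: [0.705, 0.709, 0.0, 0.001]
wrist_force: [-0.2, -0.1, -0.8]
gripper_width: 0.0168
finger_force: 78.2
```

Request:
move_arm([
  {"dx": 0, "dy": 0, "dz": 0.0006, "rx": 0, "ry": 0, "rz": 0, "gripper": 1},
  {"dx": 0, "dy": 0, "dz": 0, "rx": 0, "ry": 0, "rz": 0, "gripper": 0.55},
  {"dx": 0, "dy": 0, "dz": 0, "rx": 0, "ry": 0, "rz": 0, "gripper": 0.4},
  {"dx": 0, "dy": 0, "dz": 0, "rx": 0, "ry": 0, "rz": 0, "gripper": 0},
  {"dx": 0, "dy": 0, "dz": 0, "rx": 0, "ry": 0, "rz": 0, "gripper": -1},
  {"dx": 0, "dy": 0, "dz": 0, "rx": 0, "ry": 0, "rz": 0, "gripper": -1},
  {"dx": 0, "dy": 0, "dz": 0, "rx": 0, "ry": 0, "rz": 0, "gripper": -1},
  {"dx": 0, "dy": 0, "dz": 0, "rx": 0, "ry": 0, "rz": 0, "gripper": -1},
  {"dx": 0, "dy": 0, "dz": -0.02, "rx": 0, "ry": 0, "rz": 0, "gripper": -1},
  {"dx": 0, "dy": 0, "dz": -0.03, "rx": 0, "ry": 0, "rz": 0, "gripper": -1},
  {"dx": 0, "dy": 0, "dz": -0.03, "rx": 0, "ry": 0, "rz": 0, "gripper": -1},
  {"dx": 0, "dy": 0, "dz": -0.03, "rx": 0, "ry": 0, "rz": 0, "gripper": -1},
  {"dx": -0.03, "dy": -0.03, "dz": -0.02, "rx": 0, "ry": 0, "rz": 0, "gripper": -1},
  {"dx": -0.03, "dy": -0.03, "dz": 0, "rx": 0, "ry": 0, "rz": 0, "gripper": -1},
  {"dx": -0.03, "dy": -0.03, "dz": 0, "rx": 0, "ry": 0, "rz": 0, "gripper": -1},
  {"dx": -0.03, "dy": -0.03, "dz": 0, "rx": 0, "ry": 0, "rz": 0, "gripper": -1},
  {"dx": -0.03, "dy": -0.03, "dz": 0, "rx": 0, "ry": 0, "rz": 0, "gripper": -1},
  {"dx": -0.03, "dy": -0.03, "dz": 0, "rx": 0, "ry": 0, "rz": 0, "gripper": -1},
  {"dx": -0.03, "dy": -0.03, "dz": 0, "rx": 0, "ry": 0, "rz": 0, "gripper": -1},
  {"dx": 0, "dy": 0, "dz": 0, "rx": 0, "ry": 0, "rz": 0, "gripper": -1},
])

```text
time: 16.05
eef_pos: [0.322, -0.5265, 0.1714]
orientation: [0.707, 0.707, -0.002, 0.0]
wrist_force: [0.3, 0.9, -0.1]
gripper_width: 0.0857
finger_force: 0.0
```

```bash
python3 - <<'E'
from m import *
save(p,'t8.png',(230,130,280,180),2.8)
m=nrm(p,'lifter',(420,222)); c=cloud(p,m); rect(c,'lifter'); v,u=np.nonzero(m); rect(at_z(p,np.c_[u,v],.048),'lifter mask')
m=nrm(p,'plate',(285,208)); v,u=np.nonzero(m); rect(at_z(p,np.c_[u,v],.046),'plate')
E
```

```text
lifter c [ 527.  -287.8] size [ 23.3 198.1] ang 1.47 z [36.3 50.6 56.3] 503
lifter mask c [ 526.7 -288.2] size [ 23.1 202.8] ang 2.06 z [48. 48. 48.] 507
plate c [555.2 127. ] size [82.2 53.1] ang 10.6 z [46. 46. 46.] 543
```

View pics/t8.png

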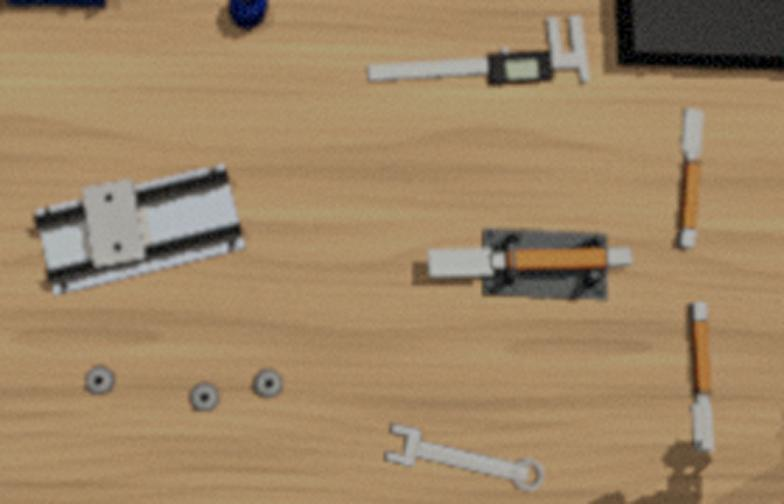

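The lifter is back in the cradle (crop 530,260), level. The plate lies bare face up across both rails (113,222), about 0.05 rad off square, and nothing else has moved. Handing in.

```bash
python3 -c "
from rig import arm
print(arm.finish_job())"
```

```text
the job is handed in; nothing more can be done
None
```

The plate lies bare face up, flat across both rails and about 0.05 rad off square; the lifter is back in its cradle, and I handed the job in at about 16 s (no verdict returned).

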